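Fit the drying cartridge and crack the desiccator lid open

ROBOT

A 6-joint arm with a two-finger parallel gripper is mounted at the origin on the work surface. World frame = base frame: x ahead of the robot, y to its left, z up, the work surface at z = 0. Lengths are in m, angles in rad, forces in N, time in s.
With the tool pointing down it reaches from about 0.35 to 1 m from the base axis. Payload 7.1 kg.
Tool frame: the origin (TCP) lies between the finger pads; the fingertips stand 22 mm ahead of it and the grasp point (between the pads) lies 3 mm ahead of it; x points along the fingers, y is the direction in which the jaws open and shut, and the axes are right-handed (so a half turn about x gives the same grasp; the last joint's range is limited). The gripper opens to 85 mm and grips with 20 to 120 N. Pads are 22 mm wide; open, the fingers measure 114 mm over their backs; the gripper's body (76 mm by 85 mm) begins 54 mm behind the grasp point. The pads swing forward as they close: fully open they stand 13 mm farther back than shut.
Start: joints at [-1.145, 0.423, 1.63, -0, 1.089, -0.019], TCP at [0.269, -0.564, 0.253] pointing down, gripper open.
Joint ranges: [-3, 3], [-0.9, 2.11], [0.09, 2.58], [-1.31, 4.45], [0.11, 2.69], [-2.54, 2.54]. Speed limits (rad/s): [2.39, 2.39, 3.01, 3.14, 3.14, 3.14].

INTERFACE

Orientations are given as a rotation vector (axis times angle).
In Python, from rig import manip gives the robot as it stands. The module is installed in compiled form; this text tells all that it offers. Calls block until the motion is done:
- manip.move_to(position, orientation): joint-space move of the TCP to a pose.
- manip.servo_line(position, orientation=None, rate=0.15): straight line of the TCP; orientation=None keeps the orientation; rate is the mean speed in m/s.
- manip.set_joints(angles): joint-space move.
- manip.command_gripper(opening, f_grip=None): finger opening in m; f_grip is the grip in N (None keeps the last); returns when the fingers have stopped.
- manip.hold(seconds).
- manip.solve_ik(position, orientation): joint angles nearest the present ones, or None.
- manip.camera(name): name is "side" or "top"; returns a dict with "image" (384x512x3 uint8, red, green, blue), "fx", "fy", "cx", "cy" (pixels), "cam_to_world" (4x4, takes a point from camera to world coordinates). Camera axes: x right, y down, z forward; pixel columns grow to the right and rows downward; lengths in m; the calibration is good to about 2 mm. A picture is of the moment at which its call begins. There is no depth.
A pose or a line that the arm cannot do raises manip.IKError and nothing moves.
- manip.sign_off(): hands the job in, once; it reports no verdict.
Readings, each from a call of its own:
- manip.get_time(): time.
- manip.get_joint_positions(): joint angles.
- manip.get_joint_vel(): joint speeds.
- manip.get_tau(): joint torques, N m.
- manip.get_position(): TCP position.
- manip.get_ee_rot(): TCP orientation.
- manip.get_contact_force(): force on the tool from outside, world axes, zero at the start.
- manip.get_torque(): the same for the moment, N m.
- manip.get_width(): finger opening in m.
Only numpy, scipy, OpenCV 4.12 (cv2) and the standard library are available. Lean on these libraries where they do the work, as an engineer would, in place of code of your own. Each camera call takes 0.05 s, during which the arm holds its last target.

TASK

Let dry air into the sealed desiccator: first push the drying cartridge, open end down, fully home onto the brass vent spigot beside the jar and let go of it. Then take the lid by its black knob, pull it straight up until the sticky seal breaks, without letting it jump up high, and finish holding it, level and centred over the jar, about 20 mm above the rim. Finish while still gripping the lid, resting on nothing, with the cartridge still home on the spigot, and leave the bottle, beaker and stopper where they are.

Things in the scene. Friction and masses are not known exactly. Their poses are not given: they have to be found in the camera images.
- cartridge_mid (a point): centre (half-way up) of the drying cartridge: loose upright cylinder, white with orange ends, 32 mm diameter, 90 mm tall, about 0.1 kg, standing open end down on the bench; z is its axis, upward. Its lower 40 mm is a socket of 22 mm bore, the rest solid. It stands right or left of the desiccator, the brown bottle in the other place
- shoulder (a point): centre of the flat top of the black vent post (34 mm diameter, 55 mm above the bench), fixed to the desiccator; the brass spigot rises 30 mm from here, 18 mm diameter with a tapered tip (upper 5 mm, to 12 mm diameter). z is up; y points to the jar's axis, 150 mm away. The cartridge is home when its lower end sits on this shoulder, its centre then 45 mm above this point
- rim (a point): centre of the mouth of the fixed desiccator jar, at the height of its blue rim, 120 mm above the bench (rim 154 mm diameter); z is up; the vent post lies 150 mm from here along its -y. Jar and post stand on a 12 mm thick grey plate, 180 mm in x and from 190 mm (-y, post side) to 90 mm (+y)
- knob (a point): grip centre of the lid's black knob, on the lid's axis: knob 30 mm diameter, its top 20 mm above this point, its foot (the lid's white top) 22 mm below. The underside of the lid's flange lies 42 mm below this point and, shut, flat on the rim: the gap is this point's height above the rim less 42 mm
- lid: loose white lid, 156 mm diameter, 0.2 to 0.45 kg; origin at the centre of its flange's underside, z up. Its plug reaches 20 mm down into the jar. The seal holds with almost no give, lets go at about 14 to 24 N of upward pull (weight included) in the first 2 mm, then drags less and less; the plug is clear of the rim's sealing nubs once the gap is over 13 mm. Let go, it drops back onto them
- desiccator: the fixed desiccator, jar with plate and vent post; origin on the bench at the jar's axis, z up, the vent post towards its -y
- cartridge: the cartridge; origin at the centre of its lower, open end, z up along its axis
- bottle: bystander: brown bottle with blue cap, 60 mm diameter, 130 mm tall; origin at the centre of its foot
- beaker: bystander: glass beaker, 68 mm diameter, 85 mm tall; origin at the centre of its foot
- stopper: bystander: cork stopper, 52 mm diameter, 22 mm tall; origin at the centre of its foot
Not all that is in view belongs to the job. Several things have the shape of the lid; the one meant has the colours described above.

How it is judged:
By the outcome, as a careful person would: the job done as asked, in the order asked, and still so for the second after the job is handed in, while the arm keeps its last pose, push and grip.
It also fails if it takes over 61 s, if anything falls off the work surface, if the arm or the gripper's body presses on something with over 40 N, if the wrist force passes 120 N, or if a joint passes its speed limit or range.

## Working session

There is one attempt and no reset: what is moved stays moved. The work goes in short steps, each a Python script; the robot and the scene stay as the last script left them, time stands still between calls to the robot, and variables do not carry over. Pictures are saved under pics/ and viewed, and the job is handed in when it is done.

```bash
mkdir -p pics; python3 - <<'E'
from rig import manip
import cv2,numpy as np
for n in("side","top"):
    c=manip.camera(n); cv2.imwrite(f"pics/{n}0.png",c["image"][:,:,::-1]); print(n,c["fx"],c["fy"],c["cx"],c["cy"]);print(np.round(c["cam_to_world"],4).tolist())
print(manip.get_time(),manip.get_ee_rot(),manip.get_width())
E
```

```text
side 368.40007326837065 368.40007326837065 258.47550632812096 190.60960658692076
[[-0.9723, -0.1317, 0.1931, 0.3943], [-0.2334, 0.4977, -0.8354, 0.8707], [0.0139, -0.8573, -0.5146, 0.6548], [0.0, 0.0, 0.0, 1.0]]
top 369.78460637314055 369.78460637314055 254.51798395810593 186.2920577132896
[[-0.0144, -0.9945, 0.1035, 0.4722], [-0.9998, 0.0126, -0.0183, 0.0188], [0.0169, -0.1037, -0.9945, 1.2089], [0.0, 0.0, 0.0, 1.0]]
0.1 [ 1.97516293  0.4481332  -1.97571903] 0.08525917397866258
```

View pics/side0.png

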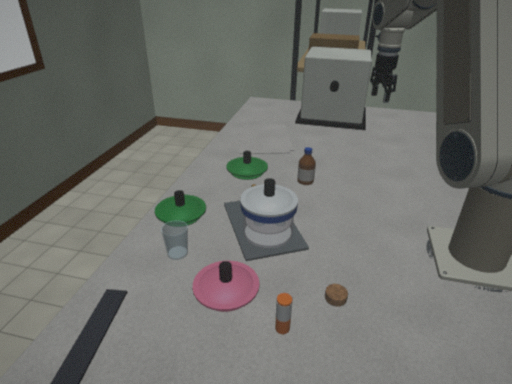

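View pics/top0.png

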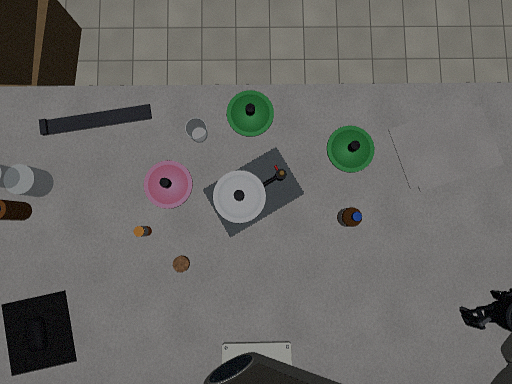

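Side view: white lid with its knob at about (269,187), cartridge at (284,313), bottle at (307,168), and the post hidden behind the jar. Top view: knob (239,196), vent post with brass spigot about (281,174), cartridge top (140,231). I'll enlarge both.

```bash
python3 - <<'E'
import cv2
t=cv2.imread("pics/top0.png"); s=cv2.imread("pics/side0.png")
cv2.imwrite("pics/t1.png",cv2.resize(t[140:250,195:315],None,fx=5,fy=5,interpolation=cv2.INTER_CUBIC))
cv2.imwrite("pics/t2.png",cv2.resize(t[215:250,120:170],None,fx=10,fy=10,interpolation=cv2.INTER_CUBIC))
cv2.imwrite("pics/s1.png",cv2.resize(s[170:345,215:355],None,fx=3.4,fy=3.4,interpolation=cv2.INTER_CUBIC))
E
```

```text
(no output)
```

View pics/t1.png

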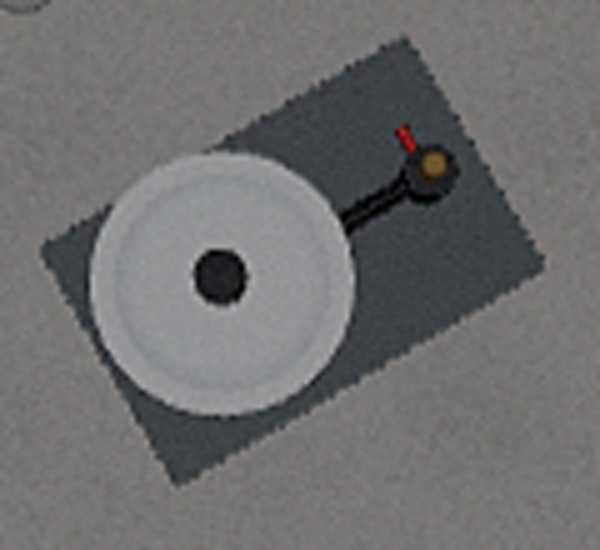

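View pics/t2.png

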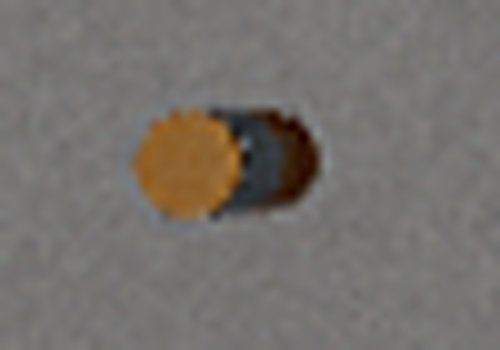

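View pics/s1.png

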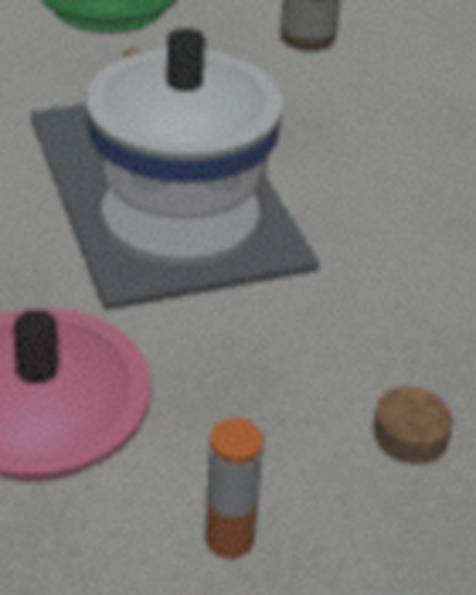

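```bash
cat > h.py <<'E'
import numpy as np,cv2
from scipy.spatial.transform import Rotation as R
K={"side":(368.4,258.4755,190.6096,np.array([[-0.9723,-0.1317,0.1931,0.3943],[-0.2334,0.4977,-0.8354,0.8707],[0.0139,-0.8573,-0.5146,0.6548]])),
"top":(369.7846,254.518,186.2921,np.array([[-0.0144,-0.9945,0.1035,0.4722],[-0.9998,0.0126,-0.0183,0.0188],[0.0169,-0.1037,-0.9945,1.2089]]))}
def w(cam,u,v,z):
    f,cx,cy,T=K[cam]; d=T[:,:3]@np.array([(u-cx)/f,(v-cy)/f,1]); o=T[:,3]
    return (o+d*(z-o[2])/d[2])
def px(cam,p):
    f,cx,cy,T=K[cam]; c=T[:,:3].T@(np.asarray(p)-T[:,3]); return np.array([f*c[0]/c[2]+cx,f*c[1]/c[2]+cy])
def down(a):  # tool x down, tool y (jaw axis) at angle a in world xy
    x=np.array([0,0,-1.]);y=np.array([np.cos(a),np.sin(a),0]);return R.from_matrix(np.c_[x,y,np.cross(x,y)]).as_rotvec()
E
python3 - <<'E'
from h import *
c=lambda x,y,s,ox,oy:((x+.5)/s-.5+ox,(y+.5)/s-.5+oy)
T=cv2.imread("pics/top0.png");S=cv2.imread("pics/side0.png")
def cen(img,f,box):
    u0,v0,u1,v1=box;m=f(cv2.cvtColor(img,cv2.COLOR_BGR2HSV)[v0:v1,u0:u1].astype(int));v,u=np.nonzero(m);return u.mean()+u0,v.mean()+v0,len(u)
k=cen(T,lambda h:h[...,2]<90,(230,186,248,206));print("knob top",k,w("top",k[0],k[1],.182))
o=cen(T,lambda h:(h[...,1]>120)&(h[...,2]>130),(130,222,160,240));print("cart",o,w("top",*o[:2],.09))
o=cen(T,lambda h:(h[...,1]>100)&(h[...,2]>70)&(h[...,0]>8)&(h[...,0]<25),(275,166,290,182));print("spig",o,w("top",*o[:2],.085), w("top",*c(433,164,5,195,140),.085))
o=cen(T,lambda h:(h[...,2]>115)&(h[...,1]<40)|(h[...,2]<0),(209,168,270,226));print("lid",o,w("top",*o[:2],.122))
P=[w("top",*c(x,y,5,195,140),.012)[:2] for x,y in[(406,38),(545,265),(178,487),(40,248)]];P=np.array(P);print(P)
# post side = edges 0,1 ; jar side 3,2
m1=(P[0]+P[1])/2;m2=(P[2]+P[3])/2;ax=(m1-m2)/np.linalg.norm(m1-m2);print("len",np.linalg.norm(m1-m2),np.linalg.norm(P[0]-P[1]),"jar",m2+.09*ax*np.linalg.norm(m1-m2)/.28,"post",m2+.24*ax*np.linalg.norm(m1-m2)/.28,"ang",np.degrees(np.arctan2(ax[1],ax[0])))
o=cen(S,lambda h:(h[...,1]>150)&(h[...,2]>160),(274,290,296,312));print("cart side",o,w("side",*o[:2],.09))
print("knob side top",w("side",*c(186,38,3.4,215,170),.182))
E
```

```text
knob top (np.float64(238.6421052631579), np.float64(194.82105263157894), 95) [0.55576329 0.04444616 0.182     ]
cart (np.float64(138.325), np.float64(231.0125), 80) [0.45866462 0.34747775 0.09      ]
spig (np.float64(281.5), np.float64(172.5), 16) [ 0.63071139 -0.08539106  0.085     ] [ 0.63103247 -0.08447504  0.085     ]
lid (np.float64(236.748046875), np.float64(196.909375), 2560) [0.55455164 0.05157941 0.122     ]
[[ 0.72533614 -0.07520734]
 [ 0.57409543 -0.16276507]
 [ 0.43435859  0.07708722]
 [ 0.58940959  0.16536608]]
len 0.2769472729096279 0.17475728708258167 jar [0.55618713 0.04401538] post [ 0.63002554 -0.08467008] ang -60.153234753978644
cart side (np.float64(283.6521739130435), np.float64(298.7391304347826), 46) [0.45924472 0.35018721 0.09      ]
knob side top [0.5558299  0.04759752 0.182     ]
```

```bash
python3 - <<'E'
from rig import manip
from h import *
for a in(90,-90,30,-150):
    print(a,manip.solve_ik([.459,.349,.2],down(np.radians(a))),manip.solve_ik([.6307,-.084,.2],down(np.radians(a))),manip.solve_ik([.556,.046,.2],down(np.radians(a))))
p=manip.get_position()
manip.servo_line([p[0],p[1],.32],rate=.2)
q=manip.solve_ik([.459,.349,.2],down(np.radians(90)));q2=manip.solve_ik([.459,.349,.2],down(np.radians(-90)))
print(q,q2)
a=np.radians(90 if abs(q[5])<abs(q2[5]) else -90)
manip.move_to([.459,.349,.25],down(a))
manip.servo_line([.459,.349,.16],rate=.15)
for n in("side","top"):
    c=manip.camera(n);i=c["image"][:,:,::-1]
    x,y=(200,220) if n=="side" else (80,170)
    cv2.imwrite(f"pics/{n}1.png",cv2.resize(i[y:y+120,x:x+160],None,fx=4,fy=4))
print(a,manip.get_time(),manip.get_position(),manip.get_contact_force())
E
```

```text
90 [ 6.29452129e-01  4.19979774e-01  1.77870010e+00 -4.44089210e-16
  9.42912782e-01 -9.41344197e-01] [-1.51109997e-01  5.00488813e-01  1.64172705e+00 -4.44089210e-16
  9.99376786e-01 -1.72190632e+00] [ 6.12141974e-02  3.94829873e-01  1.82015969e+00 -4.44089210e-16
  9.26603089e-01 -1.50958213e+00]
-90 [ 6.29452129e-01  4.19979774e-01  1.77870010e+00 -4.44089210e-16
  9.42912782e-01  2.20024846e+00] [-1.51109997e-01  5.00488813e-01  1.64172705e+00 -4.44089210e-16
  9.99376786e-01  1.41968633e+00] [ 6.12141974e-02  3.94829873e-01  1.82015969e+00 -4.44089210e-16
  9.26603089e-01  1.63201052e+00]
30 [0.62945213 0.41997977 1.7787001  0.         0.94291278 0.10585335] [-0.15111     0.50048881  1.64172705  0.          0.99937679 -0.67470877] [ 0.0612142   0.39482987  1.82015969  0.          0.92660309 -0.46238458]
-150 None [-1.51109997e-01  5.00488813e-01  1.64172705e+00 -4.44089210e-16
  9.99376786e-01  2.46688388e+00] None
[ 6.29452129e-01  4.19979774e-01  1.77870010e+00 -4.44089210e-16
  9.42912782e-01 -9.41344197e-01] [ 6.29452129e-01  4.19979774e-01  1.77870010e+00 -4.44089210e-16
  9.42912782e-01  2.20024846e+00]
1.5707963267948966 4.7 [0.45973737 0.34947451 0.16118514] [ 0.52418757 -0.58552596 -0.23268857]
```

View pics/side1.png

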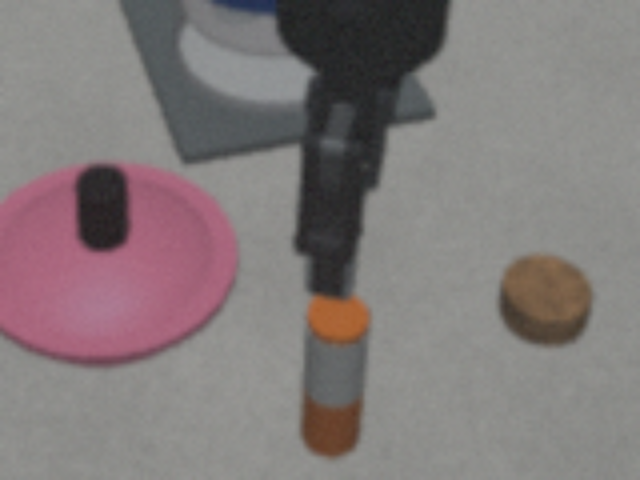

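View pics/top1.png

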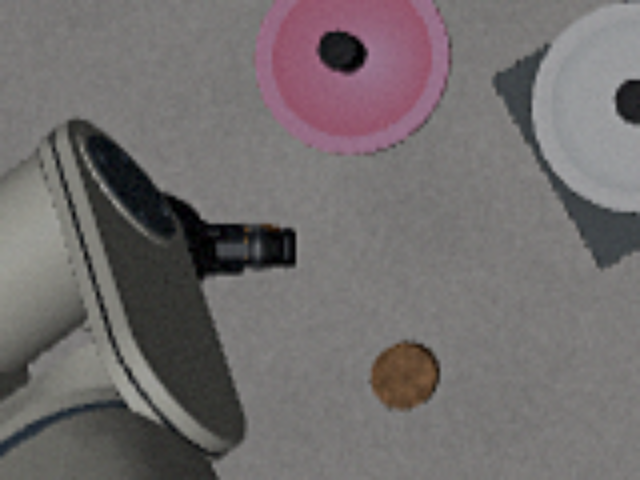

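Side view: cartridge top (338,318 in the crop) sits under the open fingers. Top view: the fingers cover the cartridge, with a sliver of orange at (268,228), so the offset is at most about 2 mm in x. Next: descend and grip.

```bash
python3 - <<'E'
from rig import manip
from h import *
print(px("top",[.459,.298,.19]),px("top",[.459,.349,.09]))
manip.servo_line([.459,.349,.065],rate=.1)
print(manip.get_position(),manip.get_contact_force())
manip.command_gripper(0.02,f_grip=50)
print(manip.get_width(),manip.get_position(),manip.get_contact_force())
p=manip.get_position()
manip.servo_line([.459,.349,.12],rate=.1)
manip.hold(.2)
print(manip.get_width(),manip.get_position(),manip.get_contact_force())
for n in("side","top"):
    c=manip.camera(n);i=c["image"][:,:,::-1]
    x,y=(200,220) if n=="side" else (80,170)
    cv2.imwrite(f"pics/{n}2.png",cv2.resize(i[y:y+120,x:x+160],None,fx=4,fy=4))
E
```

```text
[145.73952696 231.21232004] [137.81101188 230.89286824]
[0.4594087  0.34928842 0.06553957] [ 0.49043865  0.09040957 -0.18781158]
0.0308887268269936 [0.45917907 0.34916423 0.06542444] [-0.3070415  -0.42325672  5.25223617]
0.030852913467724105 [0.45859274 0.34871961 0.11924069] [-0.1811575  -0.44664119 -0.88732032]
```

View pics/side2.png

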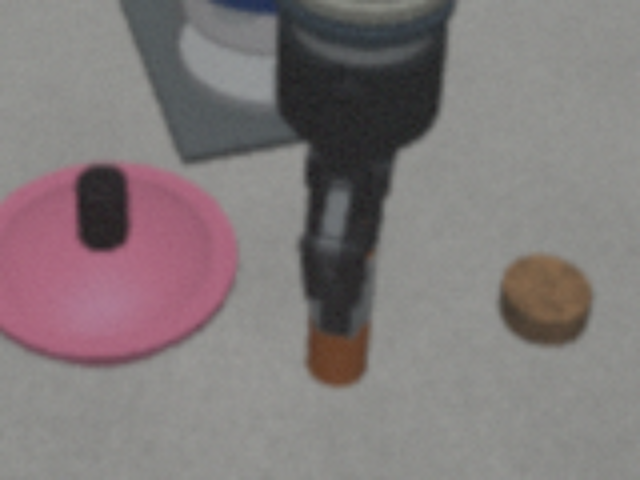

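Held upright at a width of 31 mm and carrying about 1 N. The actual y (0.349) is midway between the two camera estimates, so I correct the spigot to (0.6307, -0.0835). Next: carry it over high.

```bash
python3 - <<'E'
from rig import manip
from h import *
a=np.radians(30); X,Y=.6307,-.0835
manip.servo_line([.459,.349,.29],rate=.2)
manip.move_to([X,Y,.29],down(a))
manip.servo_line([X,Y,.17],rate=.12)
manip.hold(.3)
print(manip.get_position(),manip.get_contact_force(),manip.get_torque(),manip.get_width(),manip.get_time())
for n in("side","top"):
    c=manip.camera(n);i=c["image"][:,:,::-1]
    x,y=(200,90) if n=="side" else (200,110)
    cv2.imwrite(f"pics/{n}3.png",cv2.resize(i[y:y+120,x:x+160],None,fx=4,fy=4,interpolation=cv2.INTER_CUBIC))
E
```

```text
[ 0.63089543 -0.08353517  0.1705007 ] [ 0.68216677 -1.17732847 -1.26652324] [0.03289114 0.00212639 0.00808805] 0.031026339282865835 11.4917
```

View pics/side3.png

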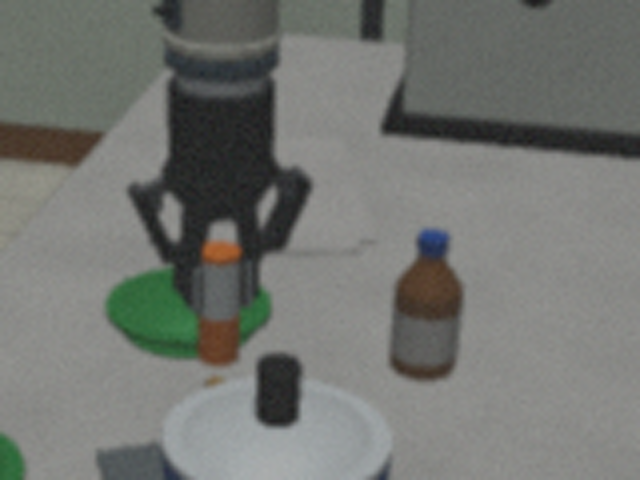

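View pics/top3.png

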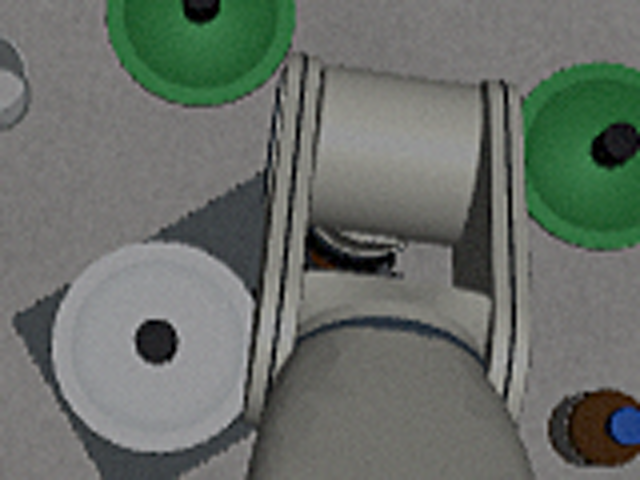

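Side view: cartridge bottom centred at about crop (219,357), brass tip showing at about (216,381). I'll compare these with the projections.

```bash
python3 - <<'E'
from h import *
s=cv2.imread("pics/side3.png");cv2.imwrite("pics/s3z.png",cv2.resize(s[220:420,140:340],None,fx=3,fy=3,interpolation=cv2.INTER_CUBIC))
X,Y=.6307,-.0835
for z in(.085,.08,.1055,.1955):print(z,(px("side",[X,Y,z])-[200,90]+.5)*4-.5)
print((px("side",[X+.002,Y,.085])-[200,90]+.5)*4-.5,(px("side",[X,Y+.002,.085])-[200,90]+.5)*4-.5)
E
```

```text
0.085 [215.86438272 381.17338398]
0.08 [215.81858451 386.77260672]
0.1055 [216.05434473 357.94890516]
0.1955 [216.93226919 250.61514081]
[213.34939219 380.83956068] [215.22919169 382.43296307]
```

View pics/s3z.png

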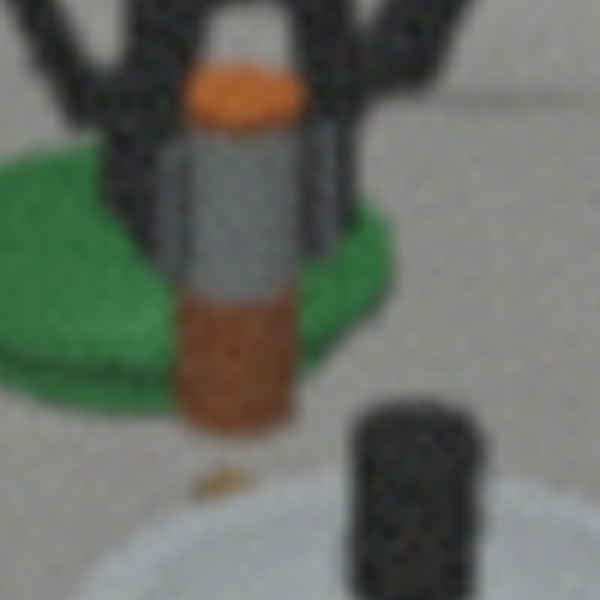

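The cartridge bottom sits about 2.4 mm to the -x side of the tip. I'll shift it +2.4 mm in x and look again.

```bash
python3 - <<'E'
from rig import manip
from h import *
a=np.radians(30); X,Y=.6331,-.0835
manip.servo_line([X,Y,.166],rate=.1)
manip.hold(.2)
c=manip.camera("side");i=c["image"][:,:,::-1]
cv2.imwrite("pics/s4z.png",cv2.resize(i[145:195,235:285],None,fx=12,fy=12,interpolation=cv2.INTER_CUBIC))
E
```

```text
(no output)
```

View pics/s4z.png

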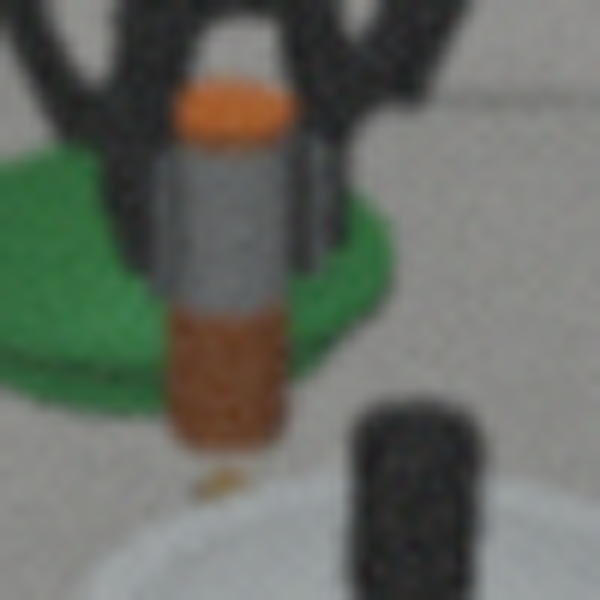

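Aligned now: cartridge centre at crop x≈228, tip at about 226. Next: descend in steps, watching the force.

```bash
python3 - <<'E'
from rig import manip
from h import *
X,Y=.6331,-.0835
f0=manip.get_contact_force()
z=.166
while z>.1235:
    z-=.004 if z>.13 else .002
    manip.servo_line([X,Y,z],rate=.06)
    f=manip.get_contact_force()-f0
    print(round(z,4),np.round(manip.get_position(),4),np.round(f,1),np.round(manip.get_torque(),2))
    if f[2]>10 or np.hypot(f[0],f[1])>12: break
print(manip.get_time())
c=manip.camera("side");i=c["image"][:,:,::-1]
cv2.imwrite("pics/s5z.png",cv2.resize(i[145:205,225:295],None,fx=8,fy=8,interpolation=cv2.INTER_CUBIC))
E
```

```text
0.162 [ 0.6328 -0.0835  0.1616] [-0.6  1.1 -0.6] [0.01 0.04 0.07]
0.158 [ 0.6329 -0.0835  0.1576] [0.6 1.  0.2] [ 0.    0.01 -0.01]
0.154 [ 0.6329 -0.0835  0.1536] [0.6 1.3 0.6] [-0.   -0.03  0.01]
0.15 [ 0.6329 -0.0835  0.1496] [-0.4  1.8 -0.1] [-0.04  0.03  0.01]
0.146 [ 0.6329 -0.0835  0.1456] [-0.   1.5  0.5] [-0.05 -0.01  0.  ]
0.142 [ 0.6329 -0.0835  0.1416] [ 0.5  0.3 -0.2] [ 0.05 -0.01 -0.02]
0.138 [ 0.6329 -0.0834  0.1376] [0.8 1.1 0.6] [-0.   -0.04 -0.01]
0.134 [ 0.6329 -0.0835  0.1336] [-0.4  1.6 -1. ] [-0.01  0.06 -0.03]
0.13 [ 0.6329 -0.0835  0.1297] [0.2 1.3 0.2] [ 0.   -0.01  0.01]
0.128 [ 0.633  -0.0835  0.1279] [0.4 0.9 1.2] [ 0.   -0.    0.02]
0.126 [ 0.633  -0.0835  0.1259] [0.5 0.4 0.1] [ 0.06 -0.02  0.02]
0.124 [ 0.633  -0.0835  0.1238] [-0.5  0.4  0.1] [ 0.03 -0.1   0.01]
0.122 [ 0.633  -0.0835  0.1218] [ 0.1  0.2 -0.4] [ 0.   -0.01  0.  ]
15.3417
```

View pics/s5z.png

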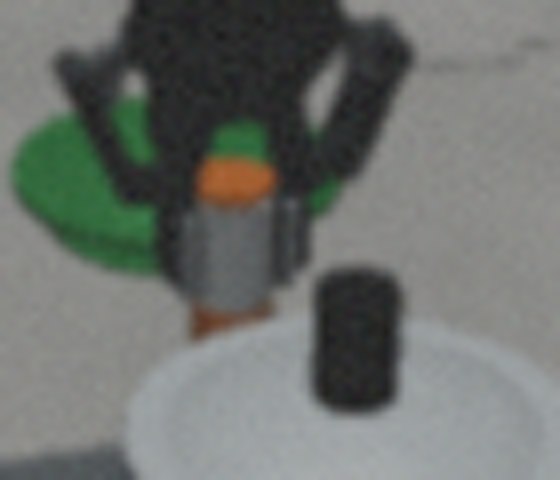

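It slid on without force (missing the tip would take an offset over 15 mm). Next: push to the shoulder.

```bash
python3 - <<'E'
from rig import manip
from h import *
X,Y=.6331,-.0835
z=.122
while z>.110:
    z-=.001
    manip.servo_line([X,Y,z],rate=.03)
    f=manip.get_contact_force()
    print(round(z,4),np.round(manip.get_position(),4),np.round(f,1))
    if f[2]>18 or np.hypot(f[0],f[1])>15: break
manip.hold(.3); print(manip.get_contact_force(),manip.get_width(),manip.get_time())
E
```

```text
0.121 [ 0.633  -0.0835  0.1209] [ 0.3  0.  -1.4]
0.12 [ 0.6333 -0.0836  0.1204] [-0.7  0.8  3.2]
0.119 [ 0.6334 -0.0836  0.1204] [-3.2  0.2 10.8]
0.118 [ 0.6335 -0.0836  0.1203] [-5.6  0.3 18.9]
[-5.97266664  1.13470895 17.41753398] 0.031094589061612166 16.6917
```

Hard stop at TCP 0.1203, against 0.120 expected for home. Next: release, retreat and check.

```bash
python3 - <<'E'
from rig import manip
from h import *
X,Y=.6331,-.0835
manip.servo_line([X,Y,.1200],rate=.03)
manip.command_gripper(.065)
print(manip.get_width(),manip.get_contact_force())
manip.servo_line([X,Y,.24],rate=.1)
a=np.radians(30)
manip.move_to([.50,.02,.30],down(a))
manip.hold(.2)
print(manip.get_time())
for n,(x,y) in dict(side=(200,130),top=(190,130)).items():
    i=manip.camera(n)["image"][:,:,::-1]
    cv2.imwrite(f"pics/{n}6.png",cv2.resize(i[y:y+110,x:x+140],None,fx=5,fy=5,interpolation=cv2.INTER_CUBIC))
E
```

```text
0.06521733613085931 [ 0.03446409  0.58390328 -0.22895993]
19.6667
```

View pics/side6.png

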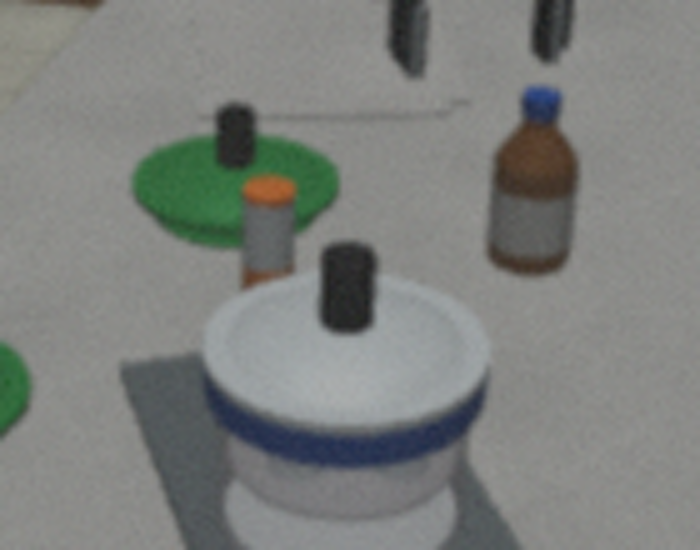

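View pics/top6.png

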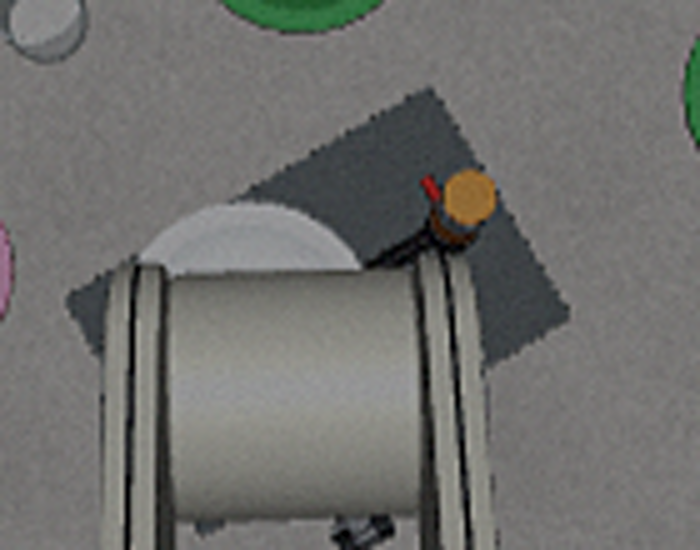

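Side view: cartridge upright on the post with its top at (270,190). Top view: orange end at (470,197), released; bottle, beaker and lids untouched. Next: the knob.

```bash
python3 - <<'E'
from rig import manip
from h import *
c=lambda x,y,s,ox,oy:((x+.5)/s-.5+ox,(y+.5)/s-.5+oy)
print("cart",w("top",*c(470,197,5,190,130),.145),w("side",*c(270,190,5,200,130),.145))
print("knob side",w("side",*c(348,255,5,200,130),.182))
a=np.radians(30)
manip.move_to([.556,.0462,.26],down(a))
manip.servo_line([.556,.0462,.215],rate=.1)
manip.hold(.2)
i=manip.camera("side")["image"][:,:,::-1]
cv2.imwrite("pics/s7.png",cv2.resize(i[120:220,210:330],None,fx=6,fy=6,interpolation=cv2.INTER_CUBIC))
print(manip.get_position(),manip.get_contact_force(),manip.get_time())
for z in(.182,.215):print((px("side",[.556,.0462,z])-[210,120]+.5)*6-.5)
E
```

```text
cart [ 0.63245747 -0.08617671  0.145     ] [ 0.63104475 -0.0835992   0.145     ]
knob side [0.55646489 0.04653749 0.182     ]
[0.55636955 0.0462297  0.21569257] [-0.32225173  0.0853132  -0.42243289] 21.0083
[359.08226098 365.76867067]
[361.33317311 298.60442554]
```

View pics/s7.png

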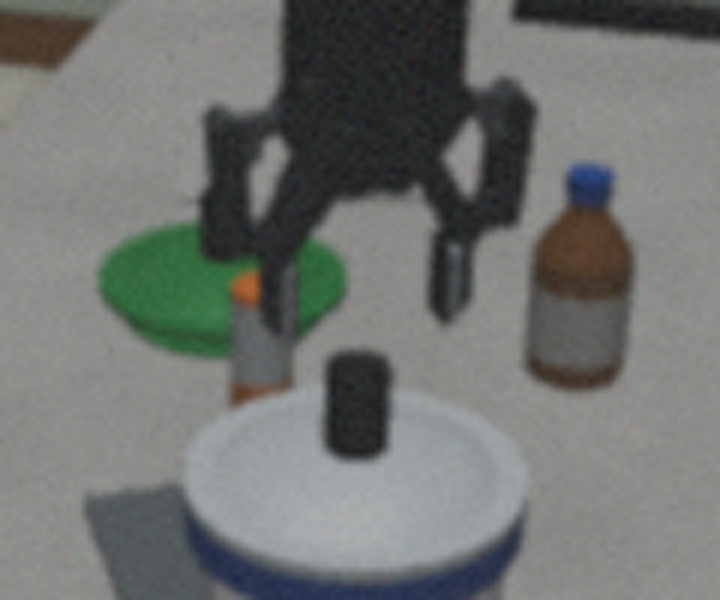

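The finger midpoint (x≈365) is right of the knob (358), so the gripper is about 2 mm to -x of it. I'll shift +2 mm, descend and grip lightly first to null the side force.

```bash
python3 - <<'E'
from rig import manip
from h import *
X,Y=.558,.0465
manip.servo_line([X,Y,.215],rate=.1)
manip.servo_line([X,Y,.167],rate=.08)
print(manip.get_position(),np.round(manip.get_contact_force(),1))
manip.command_gripper(.02,f_grip=25)
manip.hold(.2)
print(manip.get_width(),manip.get_position(),np.round(manip.get_contact_force(),2),np.round(manip.get_torque(),2),manip.get_time())
E
```

```text
[0.55819994 0.04650742 0.16702846] [ 0.4 -0.2 -0.2]
0.029792392202150478 [0.55830404 0.04651396 0.16757621] [-1.19 -0.03  5.64] [ 0.01  0.17 -0.01] 22.6167
```

Centred (side force about 1 N). Next: full grip, then a slow pull in small steps, stopping at the break.

```bash
python3 - <<'E'
from rig import manip
from h import *
X,Y=.558,.0465
manip.command_gripper(.015,f_grip=100)
manip.hold(.1)
p0=manip.get_position();print("w",manip.get_width(),p0,np.round(manip.get_contact_force(),2),np.round(manip.get_torque(),2))
z=.167;prev=0
while z<.1745:
    z+=.0003
    manip.servo_line([X,Y,z],rate=.01)
    f=manip.get_contact_force();p=manip.get_position()
    print(round(z,4),np.round(p,4),np.round(f,1),np.round(manip.get_torque(),2))
    if p[2]-p0[2]>.0016 or f[2]>prev+5 and prev<-8: break
    prev=f[2]
print(manip.get_width(),manip.get_time())
E
```

```text
w 0.02809250855913577 [0.55846836 0.04653835 0.16785071] [-1.2  -0.18  8.46] [-0.13  0.3   0.05]
0.1673 [0.5585 0.0465 0.1679] [-1.1 -0.8  6.5] [-0.02  0.15 -0.04]
0.1676 [0.5584 0.0465 0.1678] [ 0.9 -0.1  4.5] [ 0.01 -0.18  0.02]
0.1679 [0.5583 0.0465 0.1679] [2.9 0.3 1.9] [ 0.09 -0.42  0.04]
0.1682 [0.5578 0.0465 0.1679] [ 1.  -0.1 -1.7] [ 0.14 -0.42 -0.01]
0.1685 [0.5574 0.0464 0.168 ] [ 0.1  0.4 -4.3] [ 0.01 -0.15  0.05]
0.1688 [0.5575 0.0465 0.1684] [ 0.5  0.  -5.8] [ 0.08 -0.12  0.02]
0.1691 [0.5578 0.0465 0.1689] [ 0.9  0.6 -7.1] [ 0.09 -0.2  -0.08]
0.1694 [0.5577 0.0465 0.1691] [ -0.8   0.7 -10.1] [ 0.14 -0.26 -0.02]
0.1697 [0.5578 0.0465 0.1694] [  1.2   0.5 -12.2] [ 0.13 -0.37  0.  ]
0.17 [0.5577 0.0465 0.1696] [  1.6   0.4 -16.2] [ 0.18 -0.54  0.02]
0.028184572713699313 25.4333
```

```bash
python3 - <<'E'
from rig import manip
from h import *
X,Y=.558,.0465
z=.170;prev=manip.get_contact_force()[2]
while z<.1745:
    z+=.0003
    manip.servo_line([X,Y,z],rate=.01)
    f=manip.get_contact_force();p=manip.get_position()
    print(round(z,4),np.round(p,4),np.round(f,1),np.round(manip.get_torque(),2))
    if f[2]>prev+4 or p[2]>z+.0003: break
    prev=min(prev,f[2])
manip.hold(.1)
print(manip.get_width(),manip.get_time(),np.round(manip.get_position(),4),np.round(manip.get_contact_force(),1))
i=manip.camera("side")["image"][:,:,::-1]
cv2.imwrite("pics/s8.png",cv2.resize(i[120:220,210:330],None,fx=6,fy=6,interpolation=cv2.INTER_CUBIC))
E
```

```text
0.1703 [0.5576 0.0464 0.1701] [  1.    0.9 -15.9] [-0.   -0.22  0.03]
0.1706 [0.5577 0.0464 0.1707] [ -0.6  -1.  -12.5] [-0.04  0.09 -0.02]
0.1709 [0.5579 0.0464 0.1711] [ -1.3  -0.9 -10.2] [-0.16  0.33 -0.05]
0.02777545669658241 26.2833 [0.5579 0.0464 0.1711] [-2.1 -1.1 -8.7]
```

View pics/s8.png

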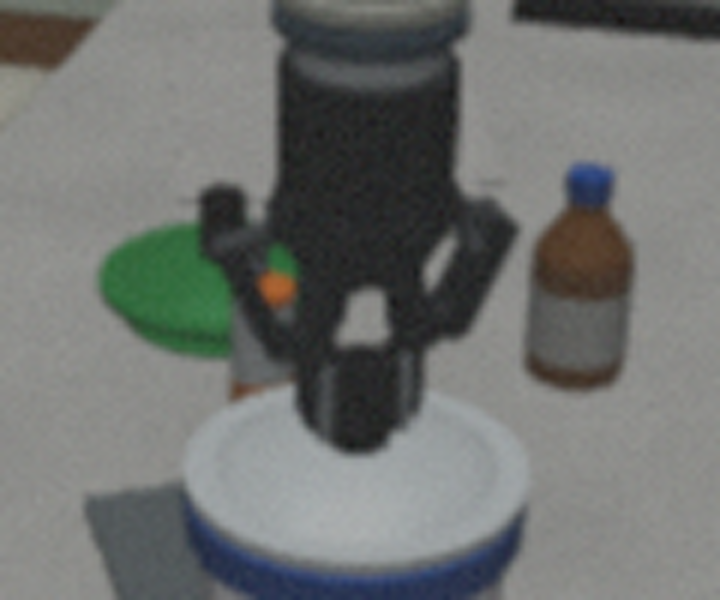

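The pull peaked at about 16 N and fell to 9 N with no visible jump, so the seal is breaking. Continue slowly upward.

```bash
python3 - <<'E'
from rig import manip
from h import *
X,Y=.558,.0465
for z in np.arange(.172,.1826,.0015):
    manip.servo_line([X,Y,z],rate=.012)
    f=manip.get_contact_force();p=manip.get_position()
    print(round(z,4),np.round(p,4),np.round(f,1),np.round(manip.get_torque(),2))
print(manip.get_width(),manip.get_time())
i=manip.camera("side")["image"][:,:,::-1]
cv2.imwrite("pics/s9.png",cv2.resize(i[120:220,210:330],None,fx=6,fy=6,interpolation=cv2.INTER_CUBIC))
E
```

```text
0.172 [0.5584 0.0465 0.1727] [-3.2 -0.6 -3.5] [-0.2   0.52 -0.05]
0.1735 [0.5585 0.0466 0.1741] [-2.   0.6 -2.8] [-0.1   0.41 -0.03]
0.175 [0.5584 0.0465 0.1754] [-1.3 -0.3 -2.8] [ 0.    0.13 -0.02]
0.1765 [0.5582 0.0465 0.1767] [-1.3 -0.2 -3.9] [-0.04  0.18 -0.03]
0.178 [0.5582 0.0465 0.1784] [-1.2 -0.5 -0.5] [-0.05  0.35 -0.01]
0.1795 [0.5583 0.0465 0.1797] [ 0.2  0.5 -2.6] [0.03 0.   0.02]
0.181 [0.558  0.0465 0.181 ] [-0.7 -0.2 -4.3] [-0.    0.02 -0.06]
0.1825 [0.5581 0.0465 0.1826] [ 0.1  0.1 -4.9] [ 0.01 -0.05  0.01]
0.02772658117046704 28.5083
```

View pics/s9.png

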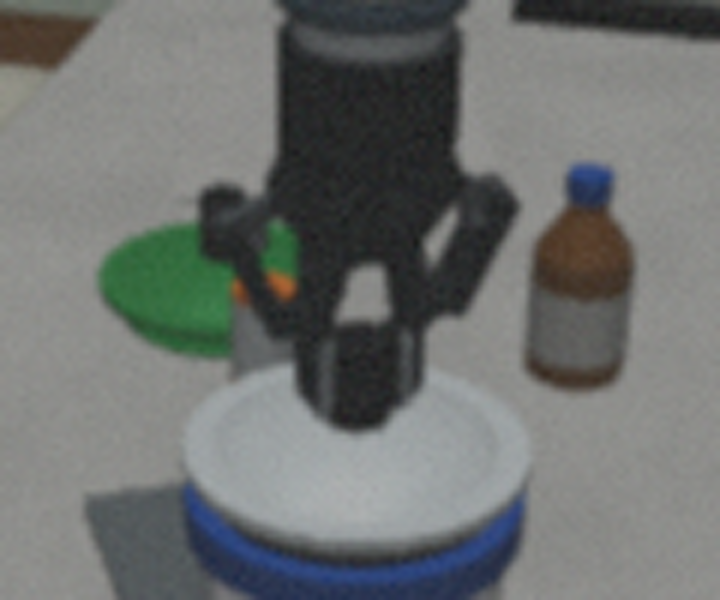

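The lid is rising level: its far edge moved from y≈388 to 364 in the crop, about 12 mm. Raise the rest and measure the gap by image alignment.

```bash
python3 - <<'E'
from rig import manip
from h import *
X,Y=.558,.0465
manip.servo_line([X,Y,.188],rate=.012); manip.hold(.5)
print(np.round(manip.get_position(),4),np.round([manip.get_contact_force() for _ in range(3)],1),np.round(manip.get_torque(),2),manip.get_width(),manip.get_time())
i=manip.camera("side")["image"][:,:,::-1]
cv2.imwrite("pics/side10.png",i)
cv2.imwrite("pics/s10.png",cv2.resize(i[120:220,210:330],None,fx=6,fy=6,interpolation=cv2.INTER_CUBIC))
t=manip.camera("top")["image"][:,:,::-1]
cv2.imwrite("pics/t10.png",cv2.resize(t[130:250,190:310],None,fx=5,fy=5,interpolation=cv2.INTER_CUBIC))
# lid flange ellipse fits: before vs now
b=cv2.imread("pics/side0.png")
def edge(img):
    # silhouettes: lid bright low-sat mask
    h=cv2.cvtColor(cv2.GaussianBlur(img,(3,3),0),cv2.COLOR_BGR2HSV).astype(int)
    return h
for nm,img in(("before",b),("now",np.ascontiguousarray(i))):
    for u in (243,246,250,290,293,296):
        g=cv2.cvtColor(img,cv2.COLOR_BGR2GRAY).astype(float)[170:235,u]
        print(nm,u,g[8:52:1].astype(int).tolist())
E
```

```text
[0.558  0.0465 0.188 ] [[-0.2 -0.1 -3.9]
 [-0.2 -0.1 -3.9]
 [-0.2 -0.1 -3.9]] [-0.02 -0.02 -0.  ] 0.027848609454709215 29.6667
before 243 [83, 101, 128, 137, 136, 137, 134, 134, 137, 135, 134, 133, 133, 139, 151, 154, 155, 153, 159, 156, 157, 156, 155, 153, 158, 159, 151, 139, 109, 81, 62, 49, 49, 51, 54, 58, 67, 76, 86, 83, 81, 84, 81, 83]
before 246 [83, 94, 130, 137, 136, 133, 132, 131, 132, 134, 139, 146, 153, 156, 153, 152, 152, 148, 150, 150, 148, 148, 149, 153, 154, 153, 156, 154, 156, 151, 130, 101, 76, 60, 46, 46, 50, 51, 64, 94, 109, 109, 109, 105]
before 250 [83, 98, 129, 137, 136, 135, 135, 130, 134, 143, 156, 156, 153, 148, 146, 146, 152, 153, 151, 156, 153, 151, 153, 155, 152, 152, 155, 157, 153, 155, 155, 158, 141, 112, 85, 64, 50, 48, 49, 49, 64, 93, 108, 115]
before 290 [137, 135, 132, 137, 134, 138, 135, 135, 136, 134, 137, 145, 156, 155, 157, 152, 148, 143, 143, 146, 149, 149, 148, 148, 149, 149, 149, 153, 154, 155, 155, 151, 129, 98, 71, 60, 51, 51, 46, 55, 76, 102, 109, 111]
before 293 [137, 139, 138, 140, 136, 137, 137, 138, 137, 136, 137, 137, 135, 145, 151, 15
[... 938 characters left out ...]
, 78, 67, 65, 57, 51, 52, 54, 53, 64, 93, 115, 118]
now 290 [140, 138, 138, 139, 143, 152, 158, 161, 158, 154, 148, 150, 151, 152, 151, 154, 154, 153, 154, 155, 155, 156, 159, 161, 160, 153, 120, 93, 92, 92, 87, 79, 69, 67, 63, 57, 54, 52, 50, 55, 79, 100, 104, 107]
now 293 [140, 144, 140, 137, 137, 141, 146, 153, 160, 158, 160, 160, 155, 154, 154, 153, 155, 153, 158, 161, 161, 161, 160, 152, 129, 100, 74, 68, 70, 72, 69, 66, 60, 49, 46, 51, 55, 74, 86, 105, 108, 112, 114, 111]
now 296 [135, 135, 129, 137, 142, 140, 140, 144, 145, 151, 152, 162, 161, 161, 164, 162, 160, 162, 162, 157, 148, 130, 103, 85, 81, 77, 76, 72, 67, 72, 66, 72, 81, 92, 108, 125, 137, 136, 137, 140, 141, 141, 143, 143]
```

View pics/s10.png

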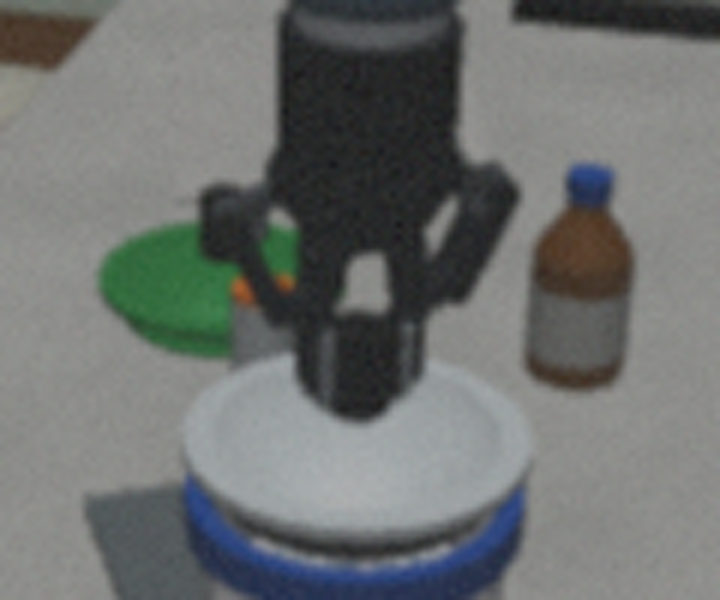

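View pics/t10.png

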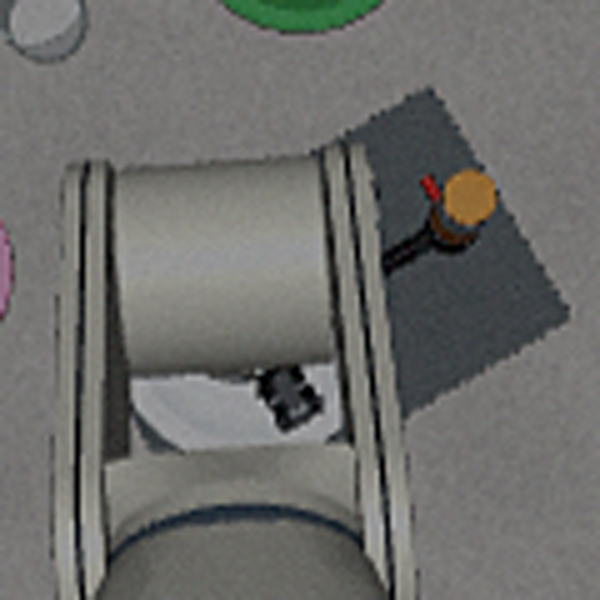

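The lid is free (3.9 N steady, torque near zero). To get the gap exactly, I'll fit the flange outline before and now.

```bash
python3 - <<'E'
from h import *
from scipy.optimize import least_squares
def sub(img,c,n):
    g=cv2.GaussianBlur(cv2.cvtColor(img,cv2.COLOR_BGR2GRAY),(3,3),0).astype(np.float32)
    ts=np.arange(-7,7,.25)
    q=c+ts[:,None]*n
    v=cv2.remap(g,q[:,0].astype(np.float32)[None],q[:,1].astype(np.float32)[None],cv2.INTER_LINEAR)[0]
    d=np.diff(v);k=np.argmin(d)
    return None if d[k]>-2.5 else q[k]+n*.125
def circ(p,th,r=.078):
    x,y,z,a,b=p
    X=x+r*np.cos(th);Y=y+r*np.sin(th);return np.c_[X,Y,z+a*r*np.cos(th)+b*r*np.sin(th)]
def fit(img,z0):
    p=np.array([.556,.0465,z0,0,0])
    # near-side lower arc only (white -> dark edge)
    th=np.radians(np.arange(20,161,4))
    for _ in range(3):
        pts=[];use=[]
        for t in th:
            c=px("side",circ(p,np.array([t]))[0]);c2=px("side",circ(p,np.array([t]),.08)[0]);n=(c2-c)/np.linalg.norm(c2-c)
            e=sub(img,c,n)
            if e is not None: pts.append(e);use.append(t)
        pts=np.array(pts);use=np.array(use)
        out=[]
        for free in([0,1,2],[0,2,3]):
            def res(v):
                qq=p.copy();qq[3:]=0;qq[free]=v
                r=[]
                P=circ(qq,np.radians(np.arange(0,181,.5)));I=np.array([px("side",x) for x in P])
                for e in pts: r.append(np.min(np.hypot(*(I-e).T))) 
                return r
            s=least_squares(res,p[free],loss="soft_l1",f_scale=.3,diff_step=1e-3,x_scale=[.001]*3 if free[-1]==2 else [.001,.001,.01]);out.append((free,s.x.round(4),s.cost/len(pts)))
        p[[0,1,2]]=out[0][1]
    print(len(pts),out)
fit(cv2.imread("pics/side0.png"),.124);fit(cv2.imread("pics/side10.png"),.143)
print((px("side",[.56,.12,.142])-px("side",[.56,.12,.122])),px("side",[.56,.046,.142])-px("side",[.56,.046,.122]),px("side",[.568,.046,.13])-px("side",[.558,.046,.13]))
E
```

```text
36 [([0, 1, 2], array([0.5599, 0.027 , 0.1114]), np.float64(0.03880405993207207)), ([0, 2, 3], array([0.5596, 0.1122, 0.0008]), np.float64(0.03906685468404672))]
36 [([0, 1, 2], array([0.5603, 0.0242, 0.131 ]), np.float64(0.0418043719873888)), ([0, 2, 3], array([0.5599, 0.1327, 0.    ]), np.float64(0.04285803695439888))]
[ 0.14043403 -6.57349923] [ 0.1967227  -6.31907302] [-3.62763901 -0.50177017]
```

The fit gives a rise of about 19 to 20 mm, a sideways shift of about 0.3 mm and no measurable tilt. Raise 0.5 mm, check and hand in.

```bash
python3 - <<'E'
from rig import manip
from h import *
manip.servo_line([.558,.0465,.1884],rate=.01); manip.hold(.8)
print(np.round(manip.get_position(),4),np.round(manip.get_contact_force(),1),np.round(manip.get_torque(),2),manip.get_width(),manip.get_time())
i=manip.camera("side")["image"][:,:,::-1];cv2.imwrite("pics/side11.png",i)
manip.sign_off()
E
```

```text
[0.558  0.0465 0.1884] [-0.5  0.3 -3.6] [-0.02 -0.03  0.06] 0.027810665337426384 30.8167
the job is handed in; nothing more can be done
```

View pics/side11.png

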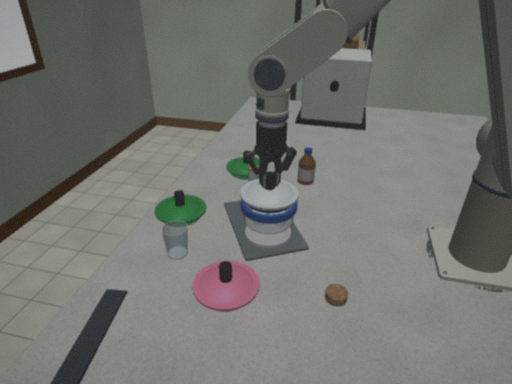

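The job is done and handed in at about 31 s, with the lid still gripped about 20 mm above the rim and the cartridge home on the spigot. The last picture shows the lid (270,190) above the blue rim, the cartridge behind it partly hidden by the gripper, and the bottle, beaker and stopper not visibly moved.

- **Cartridge:** I pressed it onto the spigot with about 18 N. It reached a hard stop at TCP height 0.1203 m, against about 0.120 m expected for home. After I let go it stood upright, and a top view with the lid raised still showed it in place.
- **Lid:** I gripped the knob at 100 N and pulled straight up in 0.3 mm steps. The seal gave way at about 16 N with no visible jump.
- **Final state:** The lid hangs freely, with a steady load of 3.6 to 3.9 N and almost no torque or side force.

**Disagreements:**
- **Gap:** Arm travel gives about 20.5 mm; the image gives roughly 19 to 20.5 mm. One or two millimetres of that difference could be grip slip during the pull.
- **Level and centring:** The outline fit shows about 0.3 mm of sideways shift and no side-to-side tilt. It does not separate y from height well, so centring along y rests on the straight vertical pull and the steady arm reading.
- **Camera against arm:** The side camera disagreed with the arm by about 2 mm in x. I corrected for this by looking at the gripper relative to the spigot and the knob.

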